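# Unlock and open the long utensil case

### The arm

A 6-joint arm with a two-finger parallel gripper is mounted at the origin on the work surface. World frame = base frame: x ahead of the robot, y to its left, z up, the work surface at z = 0. Lengths are in m, angles in rad, forces in N, time in s.
With the tool pointing down it reaches from about 0.35 to 0.775 m from the base axis. Payload 5.5 kg.
Tool frame: the origin (TCP) lies at the very end of the fingers, on their centre line; the grasp point (between the pads) lies 19 mm behind it (env.grip_depth is the distance from the TCP to the grasp point, in m); z points along the fingers, y is the direction in which the jaws open and shut (so a half turn about z gives the same grasp; the last joint's range is limited). The gripper opens to 85 mm and grips with 20 to 120 N. Pads are 22 mm wide; open, the fingers measure 114 mm over their backs; the gripper's body (76 mm by 85 mm) begins 54 mm behind the grasp point. The pads swing forward as they close: fully open they stand 13 mm farther back than shut.
Start: joints at [-0.14, 0.313, 0.046, 1.304, 0, 1.431], TCP at [0.575, -0, 0.231] pointing down, gripper open.
Joint ranges: [-2.76, 2.76], [-0.86, 1.69], [-1.03, 1.26], [-2.2, 2.34], [-1.47, 1.5], [-3.14, 3.14]. Speed limits (rad/s): [2.57, 2.57, 3.14, 3.14, 3.14, 3.14].

### API

Orientations are given as a unit quaternion [w, x, y, z].
In Python, from workcell import env gives the robot as it stands.
- The arm moves only by the tool step_arm, never from a script. Its argument "series" is a list of rows, each a list of 3 entries, a list of its own where there are three numbers: the shift along the world's x, y, z in cm, then the turn about the world's z in rad, then the closure in counts, from 0 (fully open) to 255 (shut). A call has 1 to 5 rows; each row is the pose to reach, as a shift and turn from the pose measured when the call began; what a row does not reach only later rows make up. A row lasts 1/8 s, in which the tool goes at most 62.5 mm and 10.7 degrees, less where a joint would pass 70% of its speed; a pose out of reach is approached as far as the arm can. A call with a gripper value outside its range is refused whole. The fingers move at their own pace and stop on an object; "newtons" is the grip in N (left out, the last holds). Time passes only in rows, so rows that repeat a pose let the fingers close. It gives the time, the measured TCP pose, the force and the opening at its end, in the units of the state.
- env.get_state(): the state, without advancing time (a new reading comes with each control period).
- env.read_camera(name): name is "scene" or "side" or "wrist"; returns a dict with "frame" (400x640x3 uint8, red, green, blue), "vertical_fov" (degrees; the focal length in pixels is half the picture's height over the tangent of half this angle, whatever the lens; pixels are square), "cx", "cy" (the principal point, pixels), "camera_from_world" (4x4, takes a point from world to camera coordinates). Camera axes: x right, y down, z forward; pixel columns grow to the right and rows downward; lengths in m; the calibration is good to about 2 mm. A picture is of the moment at which its call begins. There is no depth.
- env.hand_in(): hands the job in, once; it reports no verdict.
The state is a dict: "clock": time; "joint_pos": joint angles; "qvel": joint speeds; "tau": joint torques, N m; "tcp_pos": TCP position; "orientation": TCP orientation; "wrist_force": force on the tool from outside, world axes, zero at the start; "ft_torque": the same for the moment, N m; "finger_gap": finger opening in m.
Only numpy, scipy, OpenCV 4.12 (cv2) and the standard library are available. Lean on these libraries where they do the work, as an engineer would, in place of code of your own. Each camera call takes 0.05 s, during which the arm holds its last target.

### The job

Open the long steel utensil case for the cooking class. Pull its spring pin up by the T-handle, give it a quarter turn (either way) and let it down into its rest notch so that it stays up by itself, let go of it, and then slide the lid open, away from the pin, as far as it goes. Leave the pin of the short case alone.

Things in the scene. Friction and masses are not known exactly. Their poses are not given: they have to be found in the camera images.
- long_case: long steel case, 300 x 110 x 76 mm high, fixed to the counter. Origin: centre of its underside; x along its length from the pin end to the end where the lid comes out, z up. The pin stands at x = -116, y = 0 mm, in a square dark collar 44 mm wide, its top 98 mm above the counter, crossed by a deep slot along x and a shallow rest notch, 22 mm wide, along y. Lid's flat top at z = 75 mm.
- long_case_grip (a point): centre of the black bar handle on the long case's lid: 70 mm long across the case (y), 14 mm thick along x, 20 mm high, 101 mm above the counter, 16 mm gap beneath it. With the lid shut it lies at x = +34, y = 0 mm of the case; it moves with the lid to the case's +x. Its axes are the case's.
- long_case_pin: T-handled steel spring pin of the long case. Handle 44 mm long (its x) x 14 wide (its y) x 30 high; origin on the axis, 11 mm below the handle's top, 123 mm above the counter at home; z up. Home: handle along the case's x, lid locked. It turns (about z, 100 degrees at most each way) only when raised over 18 mm; turned 70 to 100 degrees either way and let down, it rests in the notch.
- long_case_lift (a joint): how far the long case's pin is pulled up, m: 0 home, 0.014 resting in the notch, 0.018 on top of the collar, 0.026 hard stop. The spring pushes it down with about 5 N at home and 9 N pulled out
- long_case_lid (a joint): how far the long case's lid has slid open (towards the case's +x), m: 0 shut, 0.125 fully open at its stop; it moves with about 3 N and stays where it is left
- short_case_pin: the same kind of pin, same size, on the short steel case (190 mm long, same width and height, round knob on its lid), which stands beside the long one; to be left alone. Origin as for the other pin.

How it is judged:
By the outcome, as a careful person would: the job done as asked, in the order asked, and still so for the second after the job is handed in, with the robot touching nothing.
It also fails if it takes over 43 s, if anything falls off the work surface, if the arm or the gripper's body presses on something with over 40 N, if the wrist force passes 120 N, or if a joint passes its speed limit or range.

## Working session

There is one attempt and no reset: what is moved stays moved. The work goes in short steps, Python scripts to look and compute and a tool call to move; the robot and the scene stay as the last step left them, time stands still between calls to the robot, and variables do not carry over. Pictures are saved under pics/ and viewed, and the job is handed in when it is done.

Besides the shell and the picture viewer there is one more tool, called by a JSON object that holds its "api" and its "payload". step_arm: Moves the arm, as the interface text tells. Its arguments: {"type":"object","properties":{"series":{"type":"array"},"newtons":{"type":"number"}},"required":["series"]}

```bash
mkdir -p pics; cat > h.py <<'E'
import numpy as np, cv2
from workcell import env
def cam(n,save=None):
    r=env.read_camera(n)
    f=np.array(r["frame"]); 
    if save: cv2.imwrite("pics/"+save,cv2.cvtColor(f,cv2.COLOR_RGB2BGR))
    np.savez("pics/"+n+".npz",frame=f,fov=r["vertical_fov"],c=[r["cx"],r["cy"]],T=r["camera_from_world"])
    return r
def load(n):
    d=np.load("pics/"+n+".npz"); return dict(frame=d["frame"],vertical_fov=float(d["fov"]),cx=d["c"][0],cy=d["c"][1],camera_from_world=d["T"])
def ray(r,u,v,z):
    f=200/np.tan(np.radians(r["vertical_fov"])/2); T=np.array(r["camera_from_world"])
    d=T[:3,:3].T@np.array([(u-r["cx"])/f,(v-r["cy"])/f,1]); o=-T[:3,:3].T@T[:3,3]
    return o+d*(z-o[2])/d[2]
def proj(r,p):
    f=200/np.tan(np.radians(r["vertical_fov"])/2); T=np.array(r["camera_from_world"])
    q=T[:3,:3]@np.array(p)+T[:3,3]; return r["cx"]+f*q[0]/q[2], r["cy"]+f*q[1]/q[2]
def crop(r,u0,v0,u1,v1,s,name):
    f=cv2.cvtColor(np.array(r["frame"]),cv2.COLOR_RGB2BGR)[v0:v1,u0:u1]
    cv2.imwrite("pics/"+name,cv2.resize(f,None,fx=s,fy=s,interpolation=cv2.INTER_CUBIC))
E
python3 - <<'E'
from h import *
for n in("scene","side","wrist"): cam(n,n+"0.png")
s=env.get_state();print(s)
E
```

```text
{'clock': 0.15, 'joint_pos': array([-1.39596982e-01,  3.13840845e-01,  4.52266515e-02,  1.30359241e+00,
       -9.22982031e-06,  1.43116519e+00]), 'qvel': array([ 0.00137026, -0.00168751,  0.0036743 , -0.0013362 , -0.00029946,
       -0.00122047]), 'tau': array([ 1.76330479e-03, -4.81067133e+01,  2.98815805e+01,  1.39078675e-02,
       -1.10673584e-04, -5.56924022e-05]), 'tcp_pos': array([5.74613896e-01, 4.35609723e-05, 2.30600908e-01]), 'orientation': array([-5.60366307e-04,  7.07094529e-01,  7.07118682e-01, -4.28055637e-04]), 'wrist_force': array([-0.77473393, -0.17426009, -0.60842919]), 'ft_torque': array([-0.03292432,  0.02180955, -0.07237433]), 'finger_gap': 0.08543807003807537}
```

View pics/scene0.png

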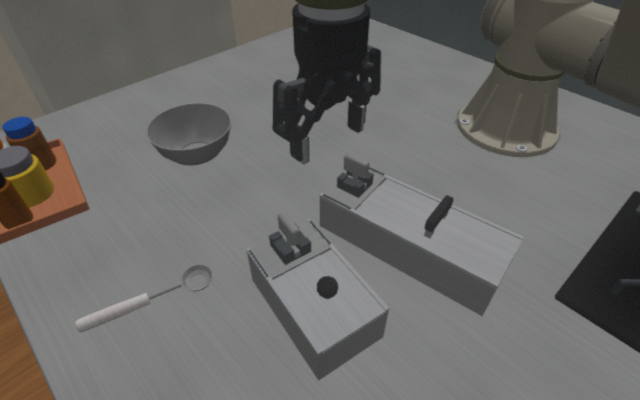

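View pics/side0.png

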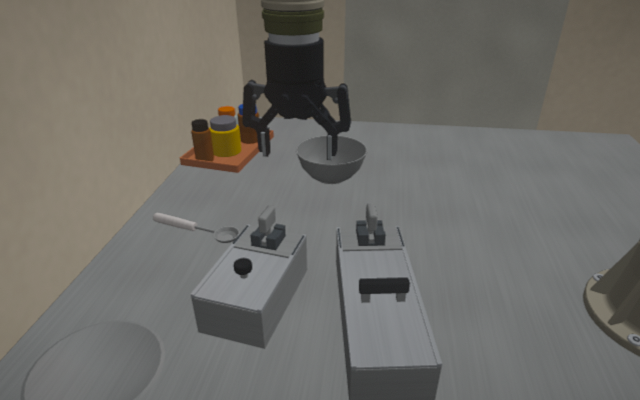

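View pics/wrist0.png

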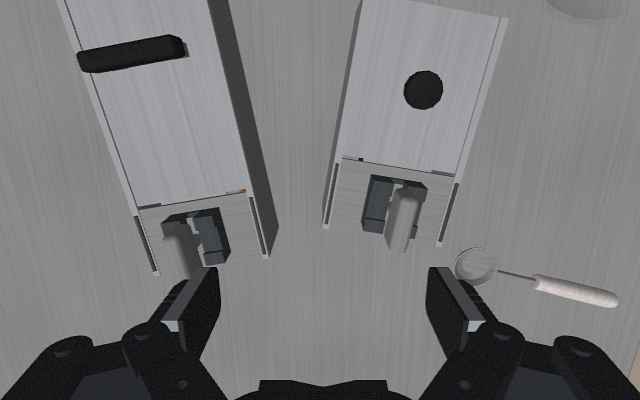

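The scene view shows the long case (bar handle) at about (420,240), with its pin at (357,170). The short case (knob) has its pin at (290,238). In the wrist view the long pin is at about (180,250) and the bar at (132,53). I'll enlarge these next.

```bash
python3 - <<'E'
from h import *
crop(load("wrist"),50,0,290,290,2.06,"w1.png")
crop(load("scene"),310,140,530,310,3.5,"s1.png")
crop(load("side"),320,190,450,400,2.8,"d1.png")
E
```

```text
(no output)
```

View pics/w1.png

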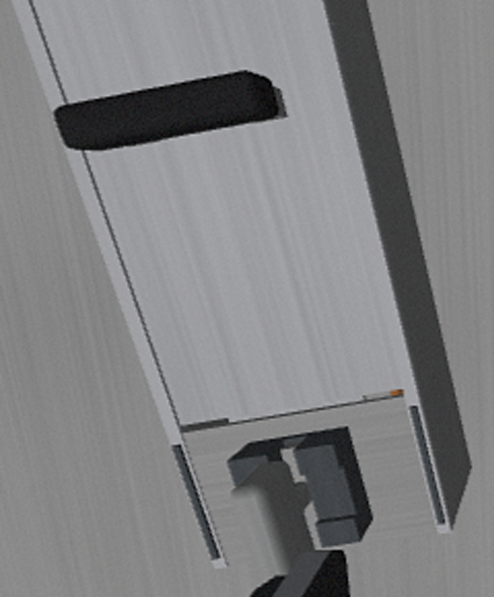

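View pics/s1.png

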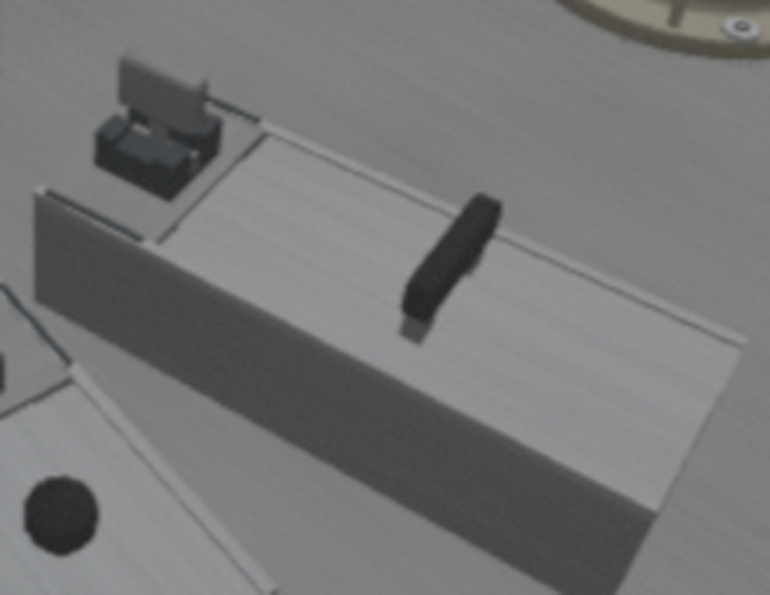

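View pics/d1.png

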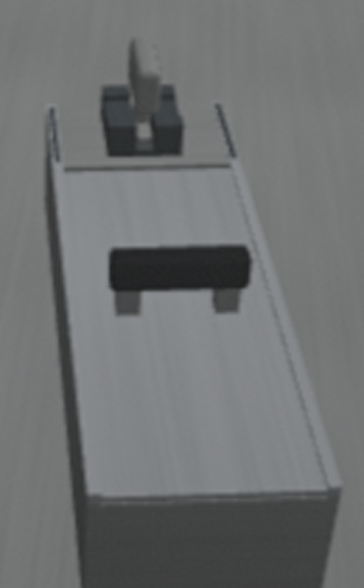

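```bash
python3 - <<'E'
from h import *
from scipy.optimize import least_squares
R={n:load(n) for n in("scene","side","wrist")}
for n in R: print(n,R[n]["vertical_fov"],R[n]["cx"],R[n]["cy"],-np.array(R[n]["camera_from_world"])[:3,:3].T@np.array(R[n]["camera_from_world"])[:3,3])
P=[("scene",-150,-55,76,321.4,194.9),("scene",150,-55,76,497.1,286.6),("scene",150,55,76,522.9,237.4),("scene",-150,-55,0,320.6,225.7),
("side",150,55,76,440.4,365),("side",150,-55,76,351.4,367.5),("side",-150,-55,76,338.2,227.9),("side",-150,55,76,398.2,227.5),
("wrist",-150,-55,76,265,257.3),("wrist",-150,55,76,156.8,274.8),("wrist",-150,-55,0,278.2,226.2)]
def w(p,x,y,z):
    c,s=np.cos(p[2]),np.sin(p[2]); return np.array([p[0]+c*x-s*y,p[1]+s*x+c*y,z])
def res(p,names=None):
    o=[]
    for n,x,y,z,u,v in P:
        if names and n not in names: continue
        a=proj(R[n],w(p,x/1e3,y/1e3,z/1e3)); o+=[a[0]-u,a[1]-v]
    return np.array(o)
a=ray(R["scene"],321.4,194.9,.076);b=ray(R["scene"],497.1,286.6,.076)
print(a,b,np.linalg.norm(a-b))
y0=np.arctan2(*(b-a)[[1,0]])
m=(a+b)/2; x0=[m[0]-.055*np.sin(y0),m[1]+.055*np.cos(y0),y0]
for nm in (None,["scene"],["side"],["wrist"]):
    s=least_squares(res,x0,args=(nm,),x_scale=[.01,.01,.1],loss="soft_l1");print(nm,s.x,np.degrees(s.x[2]));
    if nm is None: print(res(s.x).reshape(-1,2).round(1)); p=s.x
print("pin",w(p,-.116,0,.123),"grip",w(p,.034,0,.101))
for n in R: print(n,proj(R[n],w(p,-.116,0,.134)),proj(R[n],w(p,.034,0,.111)))
E
```

```text
scene 51.57721043253987 319.0636684556073 197.69310495445652 [0.8641912  0.2941155  0.54848245]
side 47.05603144873447 325.0901789088555 210.77483908626445 [0.45612206 0.59410111 0.52504411]
wrist 58.48945132053908 322.722262217818 200.45989289920516 [0.57540524 0.07814121 0.37288364]
[ 0.52101285 -0.06882757  0.076     ] [0.47291875 0.2239589  0.076     ] 0.2967102277913299
None [0.44399287 0.06682014 1.73780494] 99.56888873210356
[[-2.2 -0.3]
 [-0.2  0.1]
 [ 0.4 -0.4]
 [-1.2 -0.2]
 [ 1.1 -0.8]
 [-0.9 -0.6]
 [-2.  -0.5]
 [ 0.4 -1.3]
 [ 1.6 -0.9]
 [-5.  -0.8]
 [-1.3 -0.7]]
['scene'] [0.44317938 0.06757599 1.73458768] 99.38455313895194
['side'] [0.44341408 0.06791008 1.73368848] 99.33303301124042
['wrist'] [0.44483797 0.0657504  1.74214554] 99.8175867956531
pin [ 0.46327593 -0.04756589  0.123     ] grip [0.43834093 0.10034707 0.101     ]
scene (np.float64(356.5990789043767), np.float64(158.256719146518)) (np.float64(440.15420713360413), np.float64(208.27484513557076))
side (np.float64(371.6132626029304), np.float64(208.75327438885665)) (np.float64(384.08967716317005), np.float64(279.96271346824835))
wrist (np.float64(172.91781391131713), np.float64(262.3890203301418)) (np.float64(121.58626760384928), np.float64(50.77354640205735))
```

The fit puts the case at about (0.444, 0.067), yaw 99.5°, and the pin at about (0.463, -0.048). The handle top predicted in the scene view matches what I see to 1 px. I'll move above the pin with the jaws partly shut.

{"api": "step_arm", "payload": {"series": [[[-5.6,-2.4,0],0.083,120],[[-11.1,-4.7,0],0.165,120],[[-11.1,-4.7,-4],0.165,120],[[-11.1,-4.7,-7],0.165,120],[[-11.1,-4.7,-7],0.165,120]], "newtons": 60}}

```text
clock: 0.78
tcp_pos: [0.4615, -0.0465, 0.1587]
orientation: [-0.003, 0.647, 0.763, -0.001]
wrist_force: [-0.1, -0.4, 0.9]
finger_gap: 0.0452
```

```bash
python3 - <<'E'
from h import *
for n in("scene","side","wrist"): cam(n,n+"1.png")
crop(load("scene"),270,60,430,220,4,"s2.png")
crop(load("side"),290,60,450,260,3,"d2.png")
s=env.get_state();print(s['tcp_pos'],s['finger_gap'],s['joint_pos'],s['wrist_force'])
E
```

```text
[ 0.46442116 -0.04710156  0.16171947] 0.045130478079586596 [-2.73028634e-01  1.40516634e-01 -3.50790866e-01  1.07947298e+00
 -4.20065832e-04  1.13258410e+00] [ 0.42360844  0.82283611 -0.11773048]
```

View pics/s2.png

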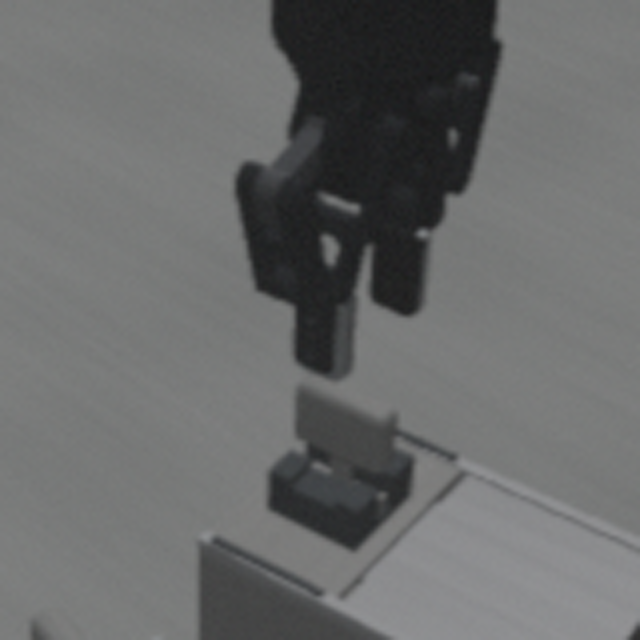

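View pics/d2.png

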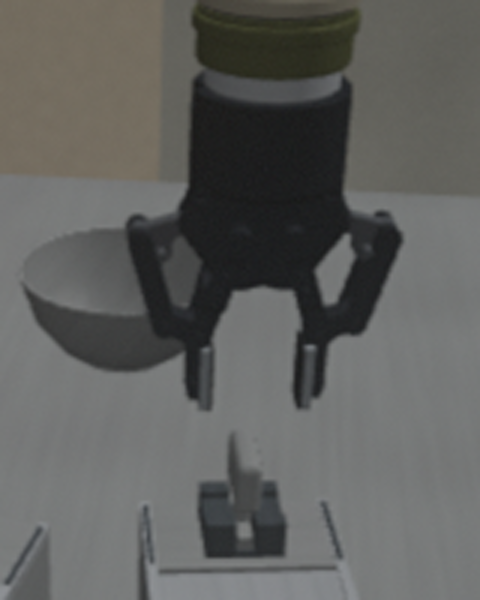

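View pics/wrist1.png

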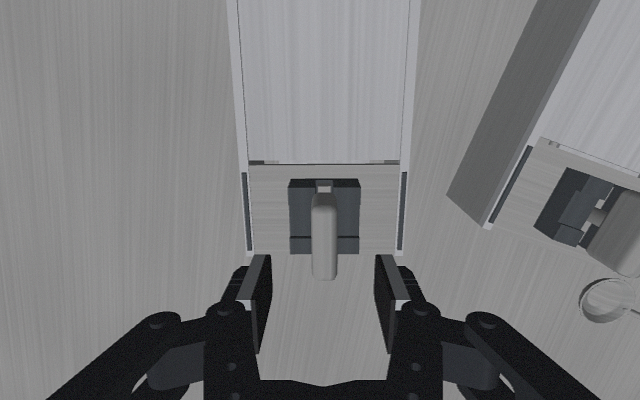

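The jaws are centred on the handle (fingers at columns 256 and 390, handle at 324) and aligned with it. I'll check the along-handle position with the collar and handle corners in the wrist view.

```bash
python3 - <<'E'
from h import *
r=load("wrist")
for u,v,z in((311,278,.134),(337,278,.134),(313,208,.134),(335,208,.134),(289,253,.098),(359,253,.098),(289,188,.098),(359,188,.098),(247,253,.076),(402,253,.076)): print(u,v,ray(r,u,v,z).round(4))
E
```

```text
311 278 [ 0.4613 -0.0682  0.134 ]
337 278 [ 0.4751 -0.0659  0.134 ]
313 208 [ 0.4562 -0.0288  0.134 ]
335 208 [ 0.4671 -0.0269  0.134 ]
289 253 [ 0.4468 -0.0736  0.098 ]
359 253 [ 0.4907 -0.0663  0.098 ]
289 188 [ 0.441  -0.0311  0.098 ]
359 188 [ 0.4823 -0.0242  0.098 ]
247 253 [ 0.4172 -0.0896  0.076 ]
402 253 [ 0.5246 -0.0717  0.076 ]
```

{"api": "step_arm", "payload": {"series": [[[0.05,0,-3],0.005,120],[[0.05,0,-5.6],0.005,120],[[0.05,0,-5.6],0.005,120],[[0.05,0,-5.6],0.005,255],[[0.05,0,-5.6],0.005,255]], "newtons": 70}}

```text
clock: 1.55
tcp_pos: [0.4646, -0.0477, 0.1074]
orientation: [0.001, 0.645, 0.765, -0.001]
wrist_force: [0.3, -1.1, -0.2]
finger_gap: 0.0131
```

{"api": "step_arm", "payload": {"series": [[[0,0,0],0,255],[[0,0,0],0,255],[[0,0,0],0,255]]}}

```text
clock: 1.92
tcp_pos: [0.4646, -0.0477, 0.1074]
orientation: [0.001, 0.645, 0.765, -0.001]
wrist_force: [-0.5, -0.8, -2.8]
finger_gap: 0.0128
```

Gripped, with the gap at 13 mm. Now I'll lift 22 mm.

{"api": "step_arm", "payload": {"series": [[[0,0,1.1],0,255],[[0,0,2.2],0,255],[[0,0,2.2],0,255],[[0,0,2.2],0,255]]}}

```text
clock: 2.42
tcp_pos: [0.4646, -0.0477, 0.1293]
orientation: [0.001, 0.644, 0.765, -0.001]
wrist_force: [1.3, -0.5, -10.0]
finger_gap: 0.0128
```

```bash
python3 - <<'E'
from h import *
cam("side","side2.png")
crop(load("side"),290,60,450,260,3,"d3.png")
s=env.get_state();print(s['tcp_pos'],s['finger_gap'],s['joint_pos'],s['wrist_force'])
E
```

```text
[ 0.46459659 -0.04765964  0.12919171] 0.013232044838398987 [-0.2728176   0.16609553 -0.40524926  0.99944497 -0.00237618  1.12791324] [ 1.03279994 -0.17398779 -9.08566033]
```

View pics/d3.png

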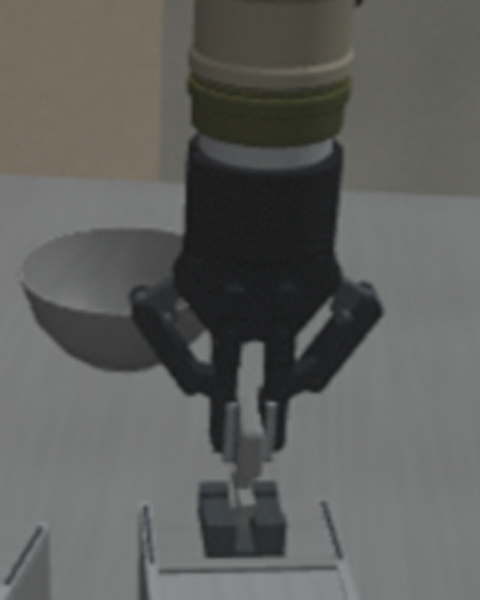

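The handle is up with the gripper, and the spring force reads 9 N. I'll turn it +90°, which moves joint 6 from 1.13 down to about -0.44, away from its limits.

{"api": "step_arm", "payload": {"series": [[[0,0,0],0.17,255],[[0,0,0],0.34,255],[[0,0,0],0.51,255],[[0,0,0],0.68,255],[[0,0,0],0.85,255]]}}

```text
clock: 3.1
tcp_pos: [0.4643, -0.0479, 0.1288]
orientation: [0.001, 0.269, 0.963, -0.001]
wrist_force: [0.8, -2.1, -9.1]
finger_gap: 0.0128
```

```bash
python3 - <<'E'
from h import *
s=env.get_state();print(s['tcp_pos'],s['finger_gap'],s['joint_pos'],s['wrist_force'],s['ft_torque'],s['orientation'],np.degrees(2*np.arctan2(s['orientation'][2],s['orientation'][1])))
E
```

```text
[ 0.46430525 -0.04786531  0.1287892 ] 0.012813376710642203 [-0.27357754  0.16503196 -0.4076309   0.99701669 -0.00213299  0.2718356 ] [ 0.75882223 -2.0508234  -9.06176849] [-0.38209356 -0.17211229 -0.03530418] [ 5.57454117e-04  2.69339350e-01  9.63044581e-01 -1.06698136e-03] 148.75006050311399
```

{"api": "step_arm", "payload": {"series": [[[0,0,0],0.17,255],[[0,0,0],0.35,255],[[0,0,0],0.53,255],[[0,0,0],0.71,255],[[0,0,0],0.71,255]]}}

```text
clock: 3.72
tcp_pos: [0.4642, -0.0481, 0.1285]
orientation: [0.001, -0.081, 0.997, -0.001]
wrist_force: [1.7, -2.1, -9.0]
finger_gap: 0.0129
```

```bash
python3 - <<'E'
from h import *
s=env.get_state();print(s['tcp_pos'],s['finger_gap'],s['joint_pos'],s['wrist_force'],s['ft_torque'],np.degrees(2*np.arctan2(s['orientation'][2],s['orientation'][1])))
E
```

```text
[ 0.46423431 -0.0481483   0.12850078] 0.012858986221948133 [-0.27461105  0.16439564 -0.40918338  0.99516477 -0.00152098 -0.43703998] [ 1.68200419 -2.0733345  -9.00681342] [-0.41253422 -0.20248356 -0.0124699 ] 189.3064026693868
```

The turn is 89.5°. Now I'll lower it into the notch, from 21 mm to about 14 mm.

{"api": "step_arm", "payload": {"series": [[[0,0,-0.3],0,255],[[0,0,-0.6],0,255],[[0,0,-0.7],0,255],[[0,0,-0.7],0,255]]}}

```text
clock: 4.22
tcp_pos: [0.4643, -0.0482, 0.1215]
orientation: [0.001, -0.081, 0.997, -0.001]
wrist_force: [0.6, -2.1, -8.2]
finger_gap: 0.0126
```

```bash
python3 - <<'E'
from h import *
cam("side","side3.png");cam("scene","scene3.png")
crop(load("side"),330,140,430,260,5,"d4.png")
crop(load("scene"),290,80,430,220,4,"s4.png")
s=env.get_state();print(s['tcp_pos'],s['finger_gap'],s['wrist_force'])
E
```

```text
[ 0.46427882 -0.04815626  0.12154612] 0.012780780016287328 [-0.16826697 -1.95802313 -7.489337  ]
```

View pics/d4.png

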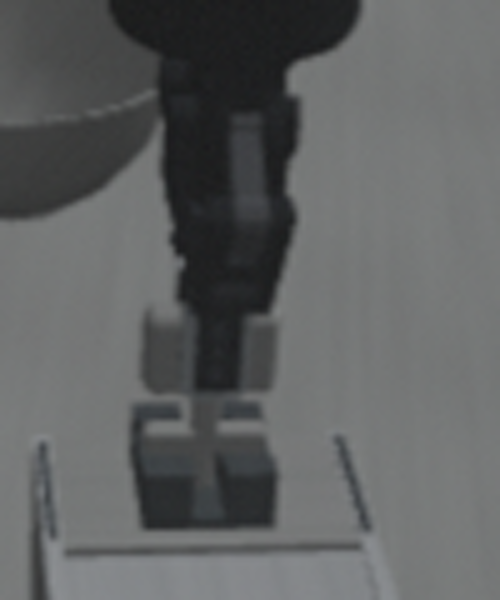

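View pics/s4.png

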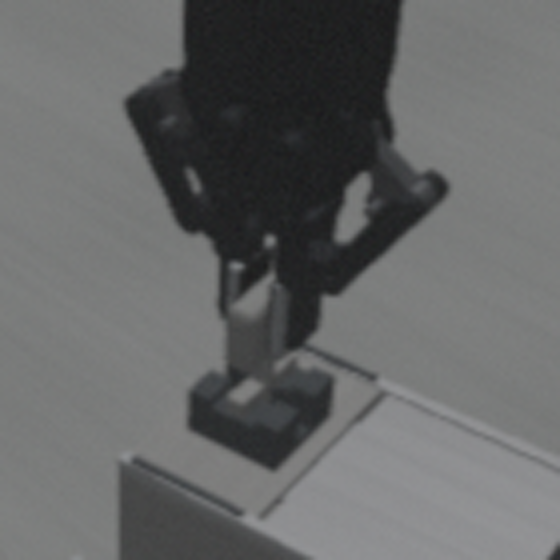

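{"api": "step_arm", "payload": {"series": [[[0,0,-0.1],0,255],[[0,0,-0.1],0,255]]}}

```text
clock: 4.58
tcp_pos: [0.4643, -0.0482, 0.1214]
orientation: [0.001, -0.081, 0.997, -0.001]
wrist_force: [-2.1, -1.4, 3.8]
finger_gap: 0.0128
```

The pin has bottomed at exactly +14.0 mm (0.1074 to 0.1214) and the notch now carries the load. I'll release and go up.

{"api": "step_arm", "payload": {"series": [[[0,0,0],0,150],[[0,0,0],0,130],[[0,0,0],0,130],[[0,0,0.3],0,130],[[0,0,2],0,130]]}}

```text
clock: 5.2
tcp_pos: [0.4635, -0.0479, 0.1408]
orientation: [-0.0, -0.081, 0.997, -0.001]
wrist_force: [-0.0, 0.1, 0.6]
finger_gap: 0.0419
```

{"api": "step_arm", "payload": {"series": [[[0,0,3],0,130],[[0,0,7],0,130],[[0,0,8],0,130],[[0,0,8],0,130]]}}

```text
clock: 5.7
tcp_pos: [0.4638, -0.048, 0.2211]
orientation: [0.001, -0.081, 0.997, -0.001]
wrist_force: [-0.1, 0.5, -1.2]
finger_gap: 0.0419
```

```bash
python3 - <<'E'
from h import *
cam("side","side4.png");cam("scene","scene4.png");cam("wrist","wrist4.png")
crop(load("side"),330,190,430,300,5,"d5.png")
crop(load("scene"),310,120,480,260,4,"s5.png")
s=env.get_state();print(s['clock'],s['tcp_pos'],s['finger_gap'],s['joint_pos'])
E
```

```text
5.85 [ 0.46261509 -0.04769248  0.21940156] 0.041458111523406074 [-0.27457452  0.1071751  -0.24390781  1.22173209 -0.00157792 -0.43669013]
```

View pics/d5.png

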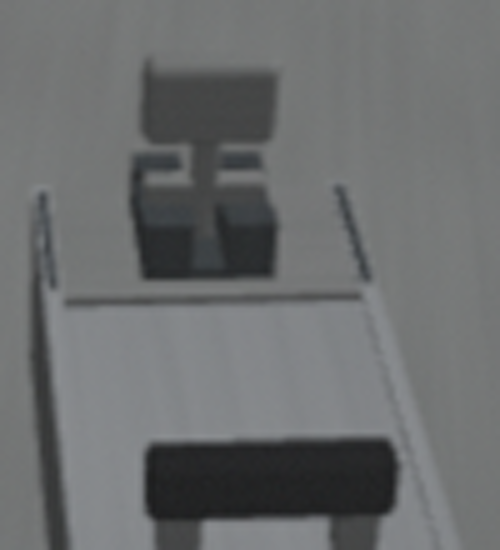

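View pics/s5.png

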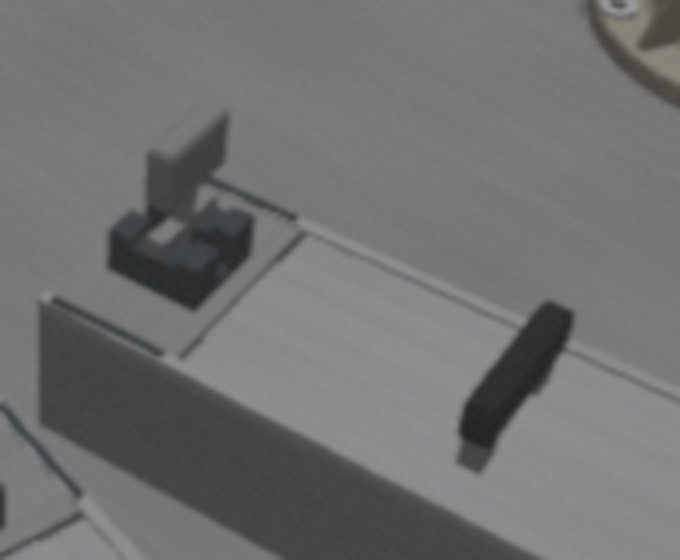

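View pics/wrist4.png

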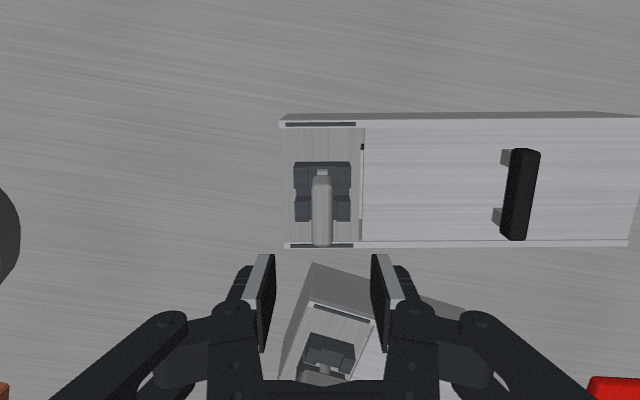

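The side and scene views show the handle standing crosswise in the notch by itself, with the gripper clear. The bar handle should be at about (0.440, 0.100). I'll move over it now.

{"api": "step_arm", "payload": {"series": [[[-0.8,5,0],0,130],[[-1.6,10,0],0,130],[[-2.3,14.8,0],0,130],[[-2.3,14.8,-4],0,130],[[-2.3,14.8,-7],0,130]]}}

```text
clock: 6.48
tcp_pos: [0.4383, 0.1012, 0.1471]
orientation: [-0.002, -0.082, 0.997, -0.0]
wrist_force: [1.3, 0.8, 0.1]
finger_gap: 0.0416
```

{"api": "step_arm", "payload": {"series": [[[0,0,0],0,130],[[0,0,0],0,130]]}}

```text
clock: 6.72
tcp_pos: [0.4381, 0.1012, 0.1473]
orientation: [-0.003, -0.082, 0.997, -0.0]
wrist_force: [-0.3, -0.5, -0.3]
finger_gap: 0.0418
```

```bash
python3 - <<'E'
from h import *
cam("wrist","wrist5.png"); cam("scene","scene5.png")
crop(load("scene"),330,80,510,260,3.3,"s6.png")
s=env.get_state();print(s['clock'],s['tcp_pos'],s['finger_gap'],np.degrees(2*np.arctan2(s['orientation'][2],s['orientation'][1])))
E
```

```text
6.825 [0.43917436 0.10108103 0.14818324] 0.04167831016476472 189.39132308809437
```

View pics/wrist5.png

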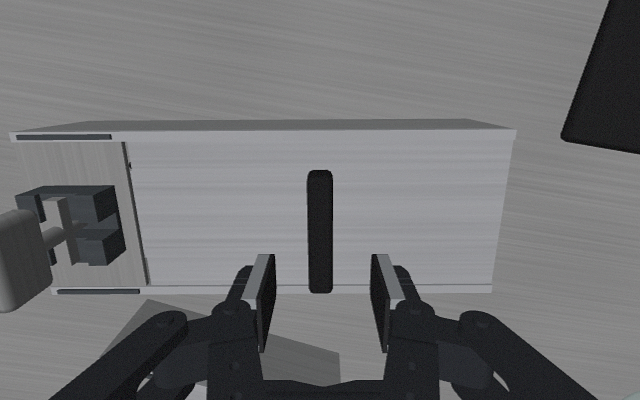

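View pics/s6.png

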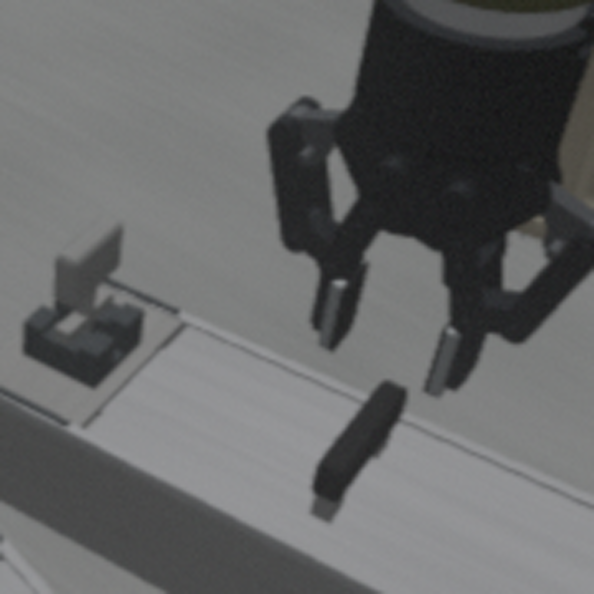

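The bar at column 320 is centred between the jaws. I'll descend and grip.

{"api": "step_arm", "payload": {"series": [[[0,-0.05,-3],0,130],[[0,-0.05,-6.2],0,130],[[0,-0.05,-6.2],0,130],[[0,-0.05,-6.2],0,255],[[0,-0.05,-6.2],0,255]], "newtons": 40}}

```text
clock: 7.45
tcp_pos: [0.4406, 0.1005, 0.088]
orientation: [0.0, -0.082, 0.997, -0.001]
wrist_force: [-0.5, -1.5, 3.7]
finger_gap: 0.0134
```

{"api": "step_arm", "payload": {"series": [[[0,0,0],0,255],[[0,0,0],0,255]]}}

```text
clock: 7.7
tcp_pos: [0.4406, 0.1005, 0.0881]
orientation: [0.0, -0.082, 0.997, -0.001]
wrist_force: [-0.6, -0.4, -4.4]
finger_gap: 0.0135
```

Gripped. I'll slide along the case's +x, direction (-0.164, 0.986).

{"api": "step_arm", "payload": {"series": [[[-0.33,2,0],0,255],[[-0.66,4,0],0,255],[[-0.99,6,0],0,255],[[-1.32,8,0],0,255],[[-1.65,10,0],0,255]]}}

```text
clock: 8.32
tcp_pos: [0.4235, 0.2002, 0.088]
orientation: [-0.0, -0.082, 0.997, -0.002]
wrist_force: [-0.1, -3.7, -2.8]
finger_gap: 0.0132
```

{"api": "step_arm", "payload": {"series": [[[-0.17,1,0],0,255],[[-0.33,2,0],0,255],[[-0.4,2.4,0],0,255],[[-0.43,2.6,0],0,255],[[-0.43,2.6,0],0,255]]}}

```text
clock: 8.95
tcp_pos: [0.4195, 0.2232, 0.088]
orientation: [-0.0, -0.081, 0.997, -0.005]
wrist_force: [0.2, -13.0, -1.3]
finger_gap: 0.0135
```

It stopped at about 124.5 mm travel with 13 N resistance, so the lid is on its stop. I'll release and rise.

{"api": "step_arm", "payload": {"series": [[[0,0,0],0,150],[[0,0,0],0,130],[[0,0,0],0,130],[[0,0,2],0,130],[[0,0,6],0,130]]}}

```text
clock: 9.57
tcp_pos: [0.4182, 0.2231, 0.1474]
orientation: [-0.002, -0.081, 0.997, -0.005]
wrist_force: [0.3, -0.0, 0.4]
finger_gap: 0.0422
```

{"api": "step_arm", "payload": {"series": [[[0,0,6],0,130],[[0,0,10],0,130],[[0,0,10],0,130]]}}

```text
clock: 9.95
tcp_pos: [0.4202, 0.2242, 0.2511]
orientation: [0.002, -0.081, 0.997, -0.004]
wrist_force: [0.1, -0.1, 0.5]
finger_gap: 0.042
```

```bash
python3 - <<'E'
from h import *
for n in("scene","side","wrist"): cam(n,n+"6.png")
s=env.get_state();print(s['clock'],s['tcp_pos'],s['finger_gap'],s['wrist_force'])
E
```

```text
10.1 [0.41766367 0.22309958 0.24645879] 0.04224928811641787 [ 0.25362127 -0.90046491 -0.00822271]
```

View pics/scene6.png

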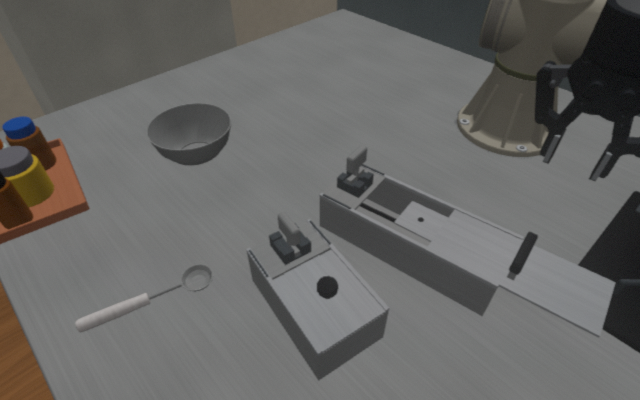

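View pics/wrist6.png

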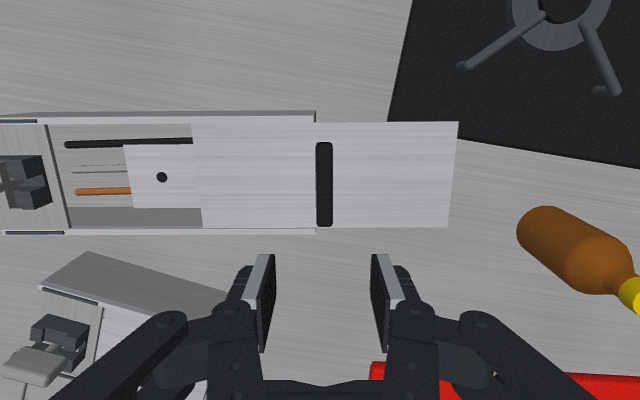

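View pics/side6.png

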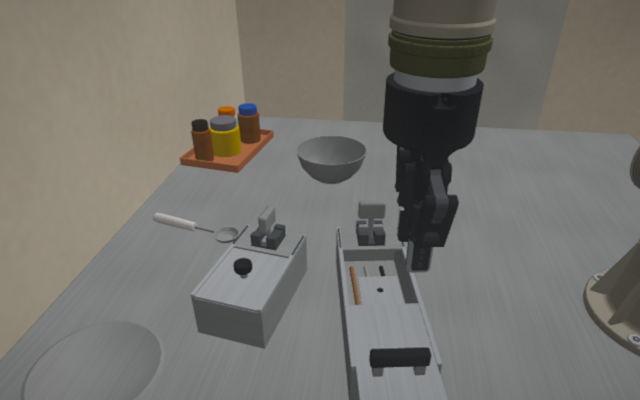

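The lid is open with utensils visible, the pin is up crosswise, and the short case is untouched. I'll measure the bar's travel from the pictures.

```bash
python3 - <<'E'
from h import *
d=np.array([np.cos(np.radians(99.5)),np.sin(np.radians(99.5))])
pin=np.array([.4645,-.0478])
r=load("wrist")
print("bar from pin (wrist)", [((ray(r,u,v,.111)[:2]-pin)@d).round(4) for u,v in((317,184),(333,184))], "want .275 +-.007")
# side view: bar top-edge shift before/after
r=load("side"); crop(r,330,190,460,400,2.8,"d7.png")
E
```

```text
bar from pin (wrist) [np.float64(0.2683), np.float64(0.2812)] want .275 +-.007
```

View pics/d7.png

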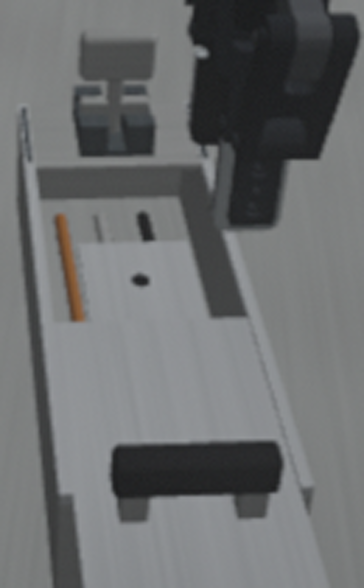

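The bar's centre is 274.8 mm from the pin, against 275 expected, so the lid is fully open. The pin still rests in its notch. Handing in.

```bash
python3 -c "
from workcell import env
print(env.hand_in())"
```

```text
the job is handed in; nothing more can be done
None
```

The long case is open, and I handed the job in at about 10 s of the 43 s allowed. I pulled its pin up about 22 mm, turned it 89.5°, and set it down in its rest notch. I let go, then slid the lid away from the pin until it hit its stop.

**Pin:** it came to rest 14.0 mm up, where the notch took the spring load. After release and again after the lid was open, the pictures show it standing crosswise by itself.

**Lid:** the gripper moved about 124.5 mm before the stop resisted with 13 N. A picture taken after release puts the bar 274.8 mm from the pin, against 275 mm expected, so it is fully open to within the roughly 2 mm calibration.

**Surroundings:** I never went to the short case, and its pin looks unchanged in the pictures. The gripper ended raised well clear of everything. The highest contact force I read was about 13 N.

No final check failed. The only disagreement was in the first fit of the case position, where two corners were up to 5 px off in the wrist and side views, so I checked again close up before each grasp.

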